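Close up the pump control cabinet and roll down its cover strip

TASK

Close up the pump control cabinet: lower each cover plate that is on the bench over the studs of the bay that matches its hole spacing until it sits flush, and turn the T-handle clockwise to its stop so that the door is drawn tight. Only once the door is tight, take the hand roller and roll it firmly along the black cover strip, touching the strip with the roller and never with the fingers, until every link is pressed fully home, then park the roller upright in its stand. Leave the other things on the bench where they are.

Things in the scene. Friction and masses are not known exactly. Their poses are not given: they have to be found in the camera images.
- cabinet: grey steel cabinet lying on its back, fixed, 250 x 310 x 80 mm (x, y, z); origin at the centre of its underside, x away from the cover strip, towards the stud bays. In its frame: strip along y at x = -95 mm; white door 108 x 290 mm centred at x = -12 mm, its top 98 mm up at first; bays at x = +82 mm, y = -94, 0, +94 mm
- latch (a joint): black T-handle in the middle of the white door. Angle in rad: at 0 (loose) the bar lies along the cabinet's y; it turns clockwise seen from above to a stop at 1.5 (tight, bar along the cabinet's x). Starts at 0 to 0.3, friction 0.12 N m, stays where left. In turning it draws the door down onto its gasket, 4 mm in all
- latch_grip (a point): middle of the T-handle's bar (64 mm long, 14 wide, 22 tall), on the turning axis, half-way up the bar, whose underside is 11 mm below this point and 20 mm above the door; its y axis runs along the bar
- trim: black cover strip on the cabinet's near edge, axes as the cabinet's: a row along y of six clip-in links, each 24 mm wide (x), 35 mm long, pitch 36 mm, 216 mm in all. Origin under the middle of the strip on the frame, 80 mm above the bench; the tops of seated links are 5 mm above it, of unseated ones 9 mm. The metal channel beside them is 2.5 mm high
- stand_top (a point): fixed wooden parking stand of the roller: an open square frame 74 x 72 mm outside (x, y), 53 mm tall, 58 x 56 mm inside, nothing but the bench below; this point is the centre of its mouth at the top of its walls
- roller_grip (a point): middle of the roller's wooden grip, 24 x 44 mm (x, y), from 28 mm below this point to 24 above. Under it a square guard plate, 74 mm, underside 33 mm below this point; under that a rubber wheel, 44 mm diameter, 36 wide, lowest point 83 mm below this point, rolling along y. 0.45 kg. Parked: guard plate on the stand's walls, wheel hanging inside, this point 33 mm above the stand's mouth, axes aligned
- wheel (a joint): turning angle of the roller's wheel in rad, 0 at the start, free either way; it grows or falls by 1 rad per 22 mm rolled
- link0 (a joint): strip link 1 of 6, counted from the cabinet's -y end, centred -90 mm along y from the strip's middle: how far it is pressed in, in m: 0 proud as built, 0.004 seated at its stop. It takes about 7 N to press in and stays where it is left
- link1 (a joint): strip link 2 of 6, counted from the cabinet's -y end, centred -54 mm along y from the strip's middle: how far it is pressed in, in m: 0 proud as built, 0.004 seated at its stop. It takes about 7 N to press in and stays where it is left
- link2 (a joint): strip link 3 of 6, counted from the cabinet's -y end, centred -18 mm along y from the strip's middle: how far it is pressed in, in m: 0 proud as built, 0.004 seated at its stop. It takes about 7 N to press in and stays where it is left
- link3 (a joint): strip link 4 of 6, counted from the cabinet's -y end, centred 18 mm along y from the strip's middle: how far it is pressed in, in m: 0 proud as built, 0.004 seated at its stop. It takes about 7 N to press in and stays where it is left
- link4 (a joint): strip link 5 of 6, counted from the cabinet's -y end, centred 54 mm along y from the strip's middle: how far it is pressed in, in m: 0 proud as built, 0.004 seated at its stop. It takes about 7 N to press in and stays where it is left
- link5 (a joint): strip link 6 of 6, counted from the cabinet's -y end, centred 90 mm along y from the strip's middle: how far it is pressed in, in m: 0 proud as built, 0.004 seated at its stop. It takes about 7 N to press in and stays where it is left
- plate_long_grip (a point): long cover plate: aluminium, 46 x 84 x 8 mm (x, y, z) with two 11 mm square holes 60 mm apart along its y, and a black upright grip 16 x 18 mm (x, y), 44 mm tall, in the middle of its top; 0.15 kg, give or take. This point is on the grip, 34 mm above the plate's underside (grip from 26 mm below to 18 mm above it). May be absent. Either way round fits
- plate_medium_grip (a point): medium cover plate: aluminium, 46 x 70 x 8 mm (x, y, z) with two 11 mm square holes 46 mm apart along its y, and a black upright grip 16 x 18 mm (x, y), 44 mm tall, in the middle of its top; 0.15 kg, give or take. This point is on the grip, 34 mm above the plate's underside (grip from 26 mm below to 18 mm above it). May be absent. Either way round fits
- plate_short_grip (a point): short cover plate: aluminium, 46 x 56 x 8 mm (x, y, z) with two 11 mm square holes 32 mm apart along its y, and a black upright grip 16 x 18 mm (x, y), 44 mm tall, in the middle of its top; 0.15 kg, give or take. This point is on the grip, 34 mm above the plate's underside (grip from 26 mm below to 18 mm above it). May be absent. Either way round fits
- bay_long_seat (a point): centre of the top face of the long stud bay on the cabinet, a dark steel pad 46 x 84 mm (x, y), 84 mm above the bench, with two upright 8 mm studs with tapered tips, 60 mm apart along its y, 14 mm tall above the pad. The three bays may be in any order
- bay_medium_seat (a point): centre of the top face of the medium stud bay on the cabinet, a dark steel pad 46 x 70 mm (x, y), 84 mm above the bench, with two upright 8 mm studs with tapered tips, 46 mm apart along its y, 14 mm tall above the pad. The three bays may be in any order
- bay_short_seat (a point): centre of the top face of the short stud bay on the cabinet, a dark steel pad 46 x 56 mm (x, y), 84 mm above the bench, with two upright 8 mm studs with tapered tips, 32 mm apart along its y, 14 mm tall above the pad. The three bays may be in any order
- jar: glass jar with a steel cap on the bench, not part of the job: leave it where it is
- tape: roll of tape on the bench, not part of the job: leave it where it is
- wrench: wrench on the bench, not part of the job: leave it where it is
- screwdriver: screwdriver on the bench, not part of the job: leave it where it is
- hammer: hammer on the bench, not part of the job: leave it where it is
Mind the look-alikes: they are no part of the job. What is shaped like the part that bears plate_short_grip but purple or red is not meant.

How it is judged:
On the way, in this order (a step that is already met when the one before it is completed fails the run):
1. the T-handle is turned to its stop and the door is drawn tight, before the strip is seated (value of joint latch above 1.3 rad), for 0.2 s.
2. the roller, bearing on the strip with at least 4 N, has rolled more than 70 mm in one direction ((value of joint wheel above 3.2 rad or value of joint wheel below -3.2 rad) and contact force between roller and trim above 4 N).
3. all six links of the strip are pressed home (value of joint each of link0, link1, link2, link3, link4, link5 above 0.003 m), for 0.2 s.
At the end, for the whole second after the job is handed in: each plate present flush on its matching bay (within 6 mm of centre, height within 2.5 mm, level); latch past 1.3 rad; all six links in over 3 mm; roller at rest in its stand (within 12 mm, guard plate on the walls, upright) (all of step 3 and horizontal distance between plate_long_grip and bay_long_seat below 0.006 m and z of plate_long_grip in the frame of bay_long_seat between 0.031 and 0.0365 m and angle between each of plate_long_grip, plate_medium_grip, plate_short_grip's own z axis and vertical below 0.06 rad and horizontal distance between plate_medium_grip and bay_medium_seat below 0.006 m and z of plate_medium_grip in the frame of bay_medium_seat between 0.031 and 0.0365 m and horizontal distance between plate_short_grip and bay_short_seat below 0.006 m and z of plate_short_grip in the frame of bay_short_seat between 0.031 and 0.0365 m and value of joint latch above 1.3 rad and horizontal distance between roller_grip and stand_top below 0.012 m and z of roller_grip in the frame of stand_top between 0.03 and 0.036 m and angle between roller_grip's own z axis and vertical below 0.08 rad and linear speed of roller below 0.02 m/s); the robot touches nothing.
It fails at once if the fingers press on the cover strip (contact force between the fingers and trim above 3 N).
It fails at once if one of the other things on the bench is moved more than 5 cm (distance of any of jar, tape, wrench, screwdriver, hammer from where it was at the start of the episode above 0.05 m).
Of plate_long, plate_medium, plate_short only 2 to 3 are there at a start; the rules pass over those that are not, and their reading is None.
At some moment in a run one of plate_long, plate_medium, plate_short may be knocked a few centimetres aside while the robot is not near it.
It also fails if it takes over 210 s, if anything falls off the work surface, if the arm or the gripper's body presses on something with over 40 N, if the wrist force passes 120 N, or if a joint passes its speed limit or range.

ROBOT

A 6-joint arm with a two-finger parallel gripper is mounted at the origin on the work surface. World frame = base frame: x ahead of the robot, y to its left, z up, the work surface at z = 0. Lengths are in m, angles in rad, forces in N, time in s.
With the tool pointing down it reaches from about 0.225 to 0.875 m from the base axis. Payload 3.4 kg.
Tool frame: the origin (TCP) lies between the finger pads; the fingertips stand 8 mm ahead of it and the grasp point (between the pads) lies 11 mm behind it; z points along the fingers, y is the line along which they close (so a half turn about z gives the same grasp; the last joint's range is limited). The gripper opens to 85 mm and grips with 20 to 120 N. Pads are 22 mm wide; open, the fingers measure 114 mm over their backs; the gripper's body (76 mm by 85 mm) begins 54 mm behind the grasp point. The pads swing forward as they close: fully open they stand 13 mm farther back than shut.
Start: joints at [-1.256, 0.276, 1.505, -0, 1.361, -0.121], TCP at [0.243, -0.521, 0.239] pointing down, gripper open.
Joint ranges: [-2.89, 2.89], [-0.75, 2.08], [0.22, 2.7], [-1.18, 4.32], [0.11, 2.71], [-2.7, 2.7]. Speed limits (rad/s): [2.57, 2.57, 3.14, 3.14, 3.14, 3.14].

INTERFACE

Orientations are given as a unit quaternion [w, x, y, z].
In Python, from rig import manip, optics, finder gives the robot as it stands.
- The arm moves only by the tool servo_tool, never from a script. Its argument "increments" is a list of rows, each a list of 7 numbers: the shift along the tool's x, y, z in cm, then the turn, a rotation vector about the tool's x, y, z in degrees, then the closure, from -1 (fully open) to 1 (shut). In form: [[x, y, z, rx, ry, rz, gripper], ...]. A call has exactly 5 rows; each row shifts and turns the commanded pose from where the row before left it, along the tool's axes as they then stand; what a row does not reach is not made up. A row lasts 1/10 s, in which the tool goes at most 50 mm and 8.59 degrees, less where a joint would pass 70% of its speed; a pose out of reach is approached as far as the arm can. A call is refused whole if a number of a shift passes 5 or a number of a turn 8.59, either way. A call with a gripper value outside its range is refused whole. The fingers move at their own pace and stop on an object; "squeeze" is the grip in N (left out, the last holds). Time passes only in rows, so rows that do not move let the fingers close, or fill a call up. It gives the time, the measured TCP pose, the force, the opening and the grip force at its end, in the units of the state.
- manip.get_state(): the state, without advancing time (a new reading comes with each control period).
- optics.get_image(name): name is "scene" or "top" or "wrist"; returns the picture (480x640x3 uint8, red, green, blue); there is no depth.
- optics.get_calibration(name): a dict with "fov_y" (degrees; the focal length in pixels is half the picture's height over the tangent of half this angle, whatever the lens; pixels are square), "cx", "cy" (the principal point, pixels), "dist_coeffs" ([k1, k2, p1, p2, k3] as OpenCV has them; the pictures are not rectified), "world_to_cam" (4x4, takes a point from world to camera coordinates). Camera axes: x right, y down, z forward; pixel columns grow to the right and rows downward; lengths in m; the calibration is good to about 2 mm. A picture is of the moment at which its call begins: read the wrist's pose just before it. get_calibration takes no time and is no camera call; for the wrist camera it gives the pose at the moment of the call.
- manip.sign_off(): hands the job in; it is judged then, once.
Trained networks look in the newest picture that a camera, given by its name, has taken for a name from the list of things; names that differ only in an ending like _2 or _b are one class to them, and where a whole thing is asked for, a point or a joint stands for the part that bears it (a point fixed in the world has none). Each returns a list of dicts, best first, with "p" (0 to 1); they miss things now and then, are a little off and sometimes report something else, mostly with a low value. They report only what shows in the picture. A call takes as long as a camera call. They do not tell look-alikes from the thing itself.
- finder.silhouettes(label, camera): "region" (480x640 bool, what is visible of it) and "box" ([centre column, centre row, width, height] in pixels, round what is visible of it).
- finder.tip_of(label, camera): "at" ([column, row] in pixels: a listed point, or the origin of a listed thing).
The state is a dict: "clock": time; "qpos": joint angles; "qd": joint speeds; "effort": joint torques, N m; "position": TCP position; "ee_rot": TCP orientation; "contact_force": force on the tool from outside, world axes, zero at the start; "moment": the same for the moment, N m; "width": finger opening in m; "gripper_force": force on a finger pad.
Only numpy, scipy, OpenCV 4.12 (cv2) and the standard library are available. Lean on these libraries where they do the work, as an engineer would, in place of code of your own. Each camera call takes 0.05 s, during which the arm holds its last target. There are 200 camera calls.

## Working session

There is one attempt and no reset: what is moved stays moved. The work goes in short steps, Python scripts to look and compute and a tool call to move; the robot and the scene stay as the last step left them, time stands still between calls to the robot, and variables do not carry over. Pictures are saved under pics/ and viewed, at most 14 in all, crops included, and the job is handed in when it is done.

Besides the shell and the picture viewer there is one more tool, called as name([rows], argument=value, ...), one row to a line, values as JSON. servo_tool: Moves the arm, as the interface text tells. Its arguments: {"type":"object","properties":{"increments":{"type":"array","items":{"type":"array","items":{"type":"number"}}},"squeeze":{"type":"number"}},"required":["increments"]}

```bash
ls; mkdir -p pics; python3 - <<'E'
from rig import manip, optics, finder
import cv2
print(manip.get_state())
for n in("top","scene"):
    im=optics.get_image(n); cv2.imwrite(f"pics/{n}0.png",im[:,:,::-1]); print(n,optics.get_calibration(n))
    for l in["cabinet","latch_grip","trim","stand_top","roller_grip","plate_long_grip","plate_medium_grip","plate_short_grip","bay_long_seat","bay_medium_seat","bay_short_seat"]:
        print(l,[(round(d["p"],2),[round(float(x)) for x in d["at"]]) for d in finder.tip_of(l,n)][:3])
E
```

```text
pics
{'clock': 0.0, 'qpos': array([-1.25602421e+00,  2.76646751e-01,  1.50612253e+00, -1.19350165e-06,
        1.36072261e+00, -1.20935394e-01]), 'qd': array([ 7.03575401e-05, -5.06537796e-04, -1.87944672e-03, -1.23056152e-03,
        4.00694263e-04, -1.64579452e-03]), 'effort': array([-7.32225053e-04, -4.16777980e+01, -2.45807809e+01, -3.12652573e-04,
        1.10620604e-02, -9.07363528e-06]), 'position': array([ 0.24254868, -0.52077537,  0.23841442]), 'ee_rot': array([-9.45107137e-04,  9.76363109e-01,  2.16134630e-01, -9.24723785e-05]), 'contact_force': array([-0.03291763,  0.12931335, -0.66019573]), 'moment': array([-0.02533235,  0.00280545, -0.02368702]), 'gripper_force': 0.0, 'width': 0.08499614032893171}
top {'fov_y': 43.52536640460996, 'cx': 313.7427043347962, 'cy': 236.73251014410914, 'dist_coeffs': array([-0.16353823,  0.        ,  0.        ,  0.        ,  0.        ]), 'world_to_cam': array([[ 0.02378408, -0.99957262, -0.01699691,  0.01777731],
       [-0.98525126, -0.02055473, -0.16987481,  0.55214432],
       [ 0.16945284,  0.02078655, -0.98531906,  1.47530099],
       [
[... 657 characters left out ...]
306066, -0.25052562],
       [ 0.53830841, -0.29535931, -0.78929521, -0.21846826],
       [-0.70955619,  0.3464805 , -0.6135807 ,  1.65575197],
       [ 0.        ,  0.        ,  0.        ,  1.        ]])}
cabinet [(0.67, [310, 286])]
latch_grip [(0.94, [303, 233]), (0.62, [286, 238])]
trim [(0.67, [285, 236]), (0.44, [417, 202]), (0.3, [365, 258])]
stand_top [(0.85, [158, 275])]
roller_grip [(0.84, [153, 262])]
plate_long_grip []
plate_medium_grip [(0.57, [420, 203])]
plate_short_grip [(0.94, [431, 225]), (0.76, [384, 230]), (0.68, [380, 196])]
bay_long_seat [(0.81, [285, 294]), (0.39, [364, 263]), (0.25, [451, 266])]
bay_medium_seat [(0.87, [364, 260])]
bay_short_seat [(0.95, [325, 276])]
```

View pics/top0.png

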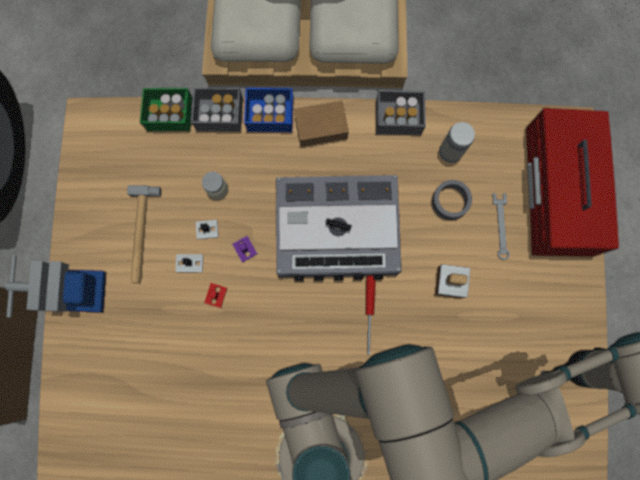

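View pics/scene0.png

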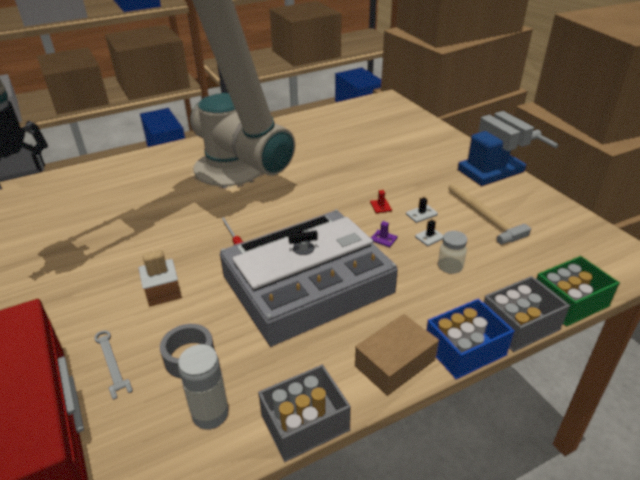

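The pictures show the cabinet at top (338,227) with the strip facing the robot. The bays read medium, short, long from left to right (296/337/372, row 190). The two silver plates are at (206,229) and (188,263), with purple and red decoys at (245,249) and (215,295). The roller is in its stand at (454,281) and the screwdriver lies at (370,310). I'll triangulate these next.

```bash
cat > h.py <<'E'
import numpy as np, cv2
from scipy.spatial.transform import Rotation as Ro
from rig import manip, optics, finder
def K(c):
    f=240/np.tan(np.radians(c["fov_y"])/2); return np.array([[f,0,c["cx"]],[0,f,c["cy"]],[0,0,1.]])
def ray(c,px):
    p=cv2.undistortPoints(np.array([[px]],float),K(c),np.array(c["dist_coeffs"]))[0,0]
    T=c["world_to_cam"];R=T[:3,:3]; d=R.T@np.array([p[0],p[1],1.]); return -R.T@T[:3,3], d/np.linalg.norm(d)
def onz(c,px,z):
    o,d=ray(c,px); return o+d*(z-o[2])/d[2]
def tri(*obs):
    A=np.zeros((3,3));b=np.zeros(3)
    for c,px in obs:
        o,d=ray(c,px);P=np.eye(3)-np.outer(d,d);A+=P;b+=P@o
    X=np.linalg.solve(A,b); return X,max(np.linalg.norm((np.eye(3)-np.outer(ray(c,p)[1],ray(c,p)[1]))@(X-ray(c,p)[0])) for c,p in obs)
def proj(c,X):
    T=c["world_to_cam"]; return cv2.projectPoints(np.array([X],float),T[:3,:3],T[:3,3],K(c),np.array(c["dist_coeffs"]))[0][0,0]
def pose():
    s=manip.get_state(); q=s["ee_rot"]; return s["position"],Ro.from_quat([q[1],q[2],q[3],q[0]]),s
def go(target,yaw=None):
    """shift in tool axes (cm) and yaw turn (deg about tool z) to have tool y at world yaw (deg, mod 180), with levelling"""
    p,R,s=pose(); d=R.inv().apply(np.array(target)-p)*100
    z=[0,0,-1.]; y0=R.as_matrix()[:,1]; y=y0 if yaw is None else np.array([np.cos(np.radians(yaw)),np.sin(np.radians(yaw)),0])
    y=np.array([y[0],y[1],0]);y/=np.linalg.norm(y)
    if y@y0<0:y=-y
    Rt=Ro.from_matrix(np.column_stack([np.cross(y,z),y,z]))
    rv=np.degrees((R.inv()*Rt).as_rotvec())
    print("pos",p.round(4),"yaw_y",round(np.degrees(np.arctan2(y0[1],y0[0])),1),"shift cm",d.round(2),"turn",rv.round(1),"f",s["contact_force"].round(1),"w",round(s["width"],4),"t",round(s["clock"],1))
def look(name):
    c=optics.get_calibration(name); im=optics.get_image(name); return c,im
E
python3 - <<'E'
from h import *
T=optics.get_calibration("top");S=optics.get_calibration("scene")
for n,a,b in[("latch",(338,223),(303,233)),("roller",(454,278),(153,262)),("medplate",(184,260),(420,203)),("shortplate",(204,228),(431,225)),("baylong",(372,188),(285,294)),("baymed",(296,189),(364,260)),("bayshort",(337,192),(325,276))]:
    X,e=tri((T,a),(S,b)); print(n,X.round(4),round(e,4))
c=T
for px in[(276,181),(397,177),(400,274),(277,276)]: print(onz(T,px,.08).round(4))
print("bar", onz(T,(330,219),.13),onz(T,(350,228),.13))
for px in[(370,280),(371,312),(369,350)]: print("sd",onz(T,px,.02).round(3))
o=optics.get_calibration("wrist");p,R,s=pose()
W=np.linalg.inv(o["world_to_cam"]); print("cam in tool",R.inv().apply(W[:3,3]-p).round(3),"axes",(R.inv().as_matrix()@W[:3,:3]).round(2).tolist(),R.as_matrix().round(2).tolist(),K(o)[0,0],o["cx"],o["cy"])
go((X[0],X[1],.3))
E
```

```text
latch [ 0.5698 -0.0298  0.1396] 0.001
roller [ 0.4479 -0.3233  0.0879] 0.0065
medplate [0.4818 0.3539 0.0397] 0.0076
shortplate [0.5701 0.3137 0.0384] 0.0001
baylong [ 0.6702 -0.1175  0.0867] 0.0042
baymed [0.6614 0.0717 0.0926] 0.0051
bayshort [ 0.6595 -0.0263  0.0866] 0.0002
[0.6868 0.1282 0.08  ]
[ 0.7035 -0.1773  0.08  ]
[ 0.4576 -0.1846  0.08  ]
[0.4463 0.1173 0.08  ]
bar [ 0.58148558 -0.0097075   0.13      ] [ 0.56046502 -0.05808753  0.13      ]
sd [ 0.447 -0.115  0.02 ]
sd [ 0.366 -0.119  0.02 ]
sd [ 0.271 -0.115  0.02 ]
cam in tool [ 0.082  0.002 -0.135] axes [[0.0, -0.95, -0.32], [1.0, 0.0, 0.0], [-0.0, -0.32, 0.95]] [[0.91, 0.42, -0.0], [0.42, -0.91, -0.0], [-0.0, 0.0, -1.0]] 373.3959456320891 315.7507416398114 239.96074203952904
pos [ 0.2427 -0.5213  0.2393] yaw_y -65.0 shift cm [ 58.68 -27.28  -6.07] turn [ 0.  0. -0.] f [ 0.2 -0.1 -0.5] w 0.0854 t 1.2
```

servo_tool([
  [3.36,-2.06,-0.4,0,0,0,-1],
  [3.36,-2.06,-0.4,0,0,0,-1],
  [3.36,-2.06,-0.4,0,0,0,-1],
  [3.36,-2.06,-0.4,0,0,0,-1],
  [3.36,-2.06,-0.4,0,0,0,-1],
], squeeze=40)

```text
clock: 1.7
position: [0.3522, -0.3557, 0.2596]
ee_rot: [0.0, 0.976, 0.216, 0.0]
contact_force: [0.7, -1.3, -0.6]
width: 0.0856
gripper_force: 0.0
```

servo_tool([
  [3.36,-2.06,-0.4,0,0,0,-1],
  [3.36,-2.06,-0.4,0,0,0,-1],
  [3.36,-2.06,-0.4,0,0,0,-1],
  [3.36,-2.06,-0.4,0,0,0,-1],
  [3.36,-2.06,-0.4,0,0,0,-1],
])

```text
clock: 2.2
position: [0.4611, -0.1913, 0.2797]
ee_rot: [0.0, 0.976, 0.216, 0.0]
contact_force: [0.3, -0.8, 0.1]
width: 0.0857
gripper_force: 0.0
```

servo_tool([
  [3.36,-2.06,-0.4,0,0,0,-1],
  [3.36,-2.06,-0.4,0,0,0,-1],
  [3.36,-2.06,-0.4,0,0,0,-1],
  [3.36,-2.06,-0.4,0,0,0,-1],
  [3.36,-2.06,-0.4,0,0,0,-1],
])

```text
clock: 2.7
position: [0.5699, -0.0269, 0.2996]
ee_rot: [0.0, 0.976, 0.216, 0.0]
contact_force: [1.7, -0.8, -0.1]
width: 0.0857
gripper_force: 0.0
```

servo_tool([
  [0,0,0,0,0,-7.5,-1],
  [0,0,0,0,0,-7.5,-1],
  [0,0,0,0,0,-7.5,-1],
  [0,0,0,0,0,-7.5,-1],
  [0,0,0,0,0,-7.5,-1],
])

```text
clock: 3.2
position: [0.5692, -0.0283, 0.2992]
ee_rot: [-0.0, 0.854, 0.521, -0.0]
contact_force: [0.2, 1.1, -0.8]
width: 0.0855
gripper_force: 0.0
```

servo_tool([
  [0,0,0,0,0,-7.5,-1],
  [0,0,0,0,0,0,-1],
  [0,0,0,0,0,0,-1],
  [0,0,0,0,0,0,-1],
  [0,0,0,0,0,0,-1],
])

```text
clock: 3.7
position: [0.5692, -0.0284, 0.2993]
ee_rot: [0.0, 0.82, 0.573, -0.0]
contact_force: [-0.1, 0.8, 0.4]
width: 0.0858
gripper_force: 0.0
```

```bash
python3 - <<'E'
from h import *
c,im=look("wrist"); cv2.imwrite("pics/w1.png",im[:,:,::-1])
for l,z in[("latch_grip",.129),("trim",.089),("bay_long_seat",.084),("bay_medium_seat",.084),("bay_short_seat",.084)]:
    for d in finder.tip_of(l,"wrist")[:2]: print(l,round(d["p"],2),np.round(d["at"],0),onz(c,d["at"],z).round(4))
d=finder.silhouettes("latch","wrist")
if d:
    r=d[0]["region"].astype(np.uint8); ys,xs=np.nonzero(r); print(cv2.minAreaRect(np.column_stack([xs,ys]).astype(np.float32)))
go((.57,-.03,.13),-20)
E
```

```text
latch_grip 0.69 [314. 214.] [ 0.5705 -0.0265  0.129 ]
trim 0.72 [236. 236.] [ 0.4875 -0.0308  0.089 ]
bay_long_seat 0.84 [437. 255.] [ 0.6683 -0.1196  0.084 ]
bay_medium_seat 0.92 [374.  67.] [0.6595 0.0683 0.084 ]
bay_short_seat 0.65 [409. 167.] [ 0.6645 -0.0255  0.084 ]
pos [ 0.5692 -0.0284  0.2993] yaw_y -20.0 shift cm [-0.12  0.13 16.93] turn [ 0.  0. -0.] f [ 0.3 -0.2  0.4] w 0.0857 t 4.0
```

View pics/w1.png

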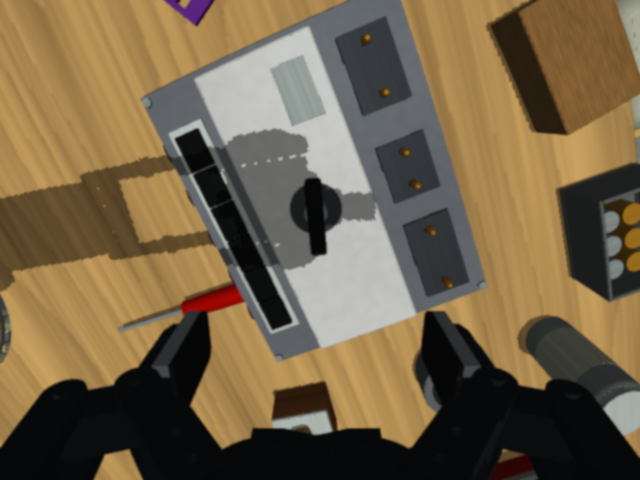

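The wrist view shows the latch bar running from (313,180) to (319,254). The studs of the three bays are at (366,40)/(385,92), (406,153)/(416,185) and (432,230)/(447,283). I'll measure the stud spacing and the bar angle.

```bash
python3 - <<'E'
from h import *
c=optics.get_calibration("wrist")
for a,b in[((366,40),(385,92)),((406,153),(416,185)),((432,230),(447,283))]:
    A,B=onz(c,a,.098),onz(c,b,.098); print(np.linalg.norm(A-B).round(4),((A+B)/2).round(4),np.degrees(np.arctan2(*(A-B)[:2][::-1])).round(1))
A,B=onz(c,(313,180),.14),onz(c,(319,254),.14);print("bar",np.linalg.norm(A-B),(A+B)/2,np.degrees(np.arctan2(*(A-B)[:2][::-1])))
E
```

```text
0.0442 [0.659  0.0677 0.098 ] 93.4
0.0307 [ 0.6633 -0.0249  0.098 ] 91.5
0.0589 [ 0.6672 -0.1163  0.098 ] 90.7
bar 0.06252562052686297 [ 0.5714139  -0.02802974  0.14      ] 74.56759444768691
```

servo_tool([
  [0.1,0.16,4,0,0,-4.5,-1],
  [0,0,4,0,0,0,-1],
  [0,0,4,0,0,0,-1],
  [0,0,3.5,0,0,0,-1],
  [0,0,2.3,0,0,0,-1],
])

```text
clock: 4.55
position: [0.5695, -0.0278, 0.1186]
ee_rot: [-0.001, 0.796, 0.605, -0.001]
contact_force: [0.3, 0.7, 0.8]
width: 0.0855
gripper_force: 0.0
```

servo_tool([
  [0,0,0,0,0,0,1],
  [0,0,0,0,0,0,1],
  [0,0,0,0,0,0,1],
  [0,0,0,0,0,0,1],
  [0,0,0,0,0,0,1],
])

```text
clock: 5.05
position: [0.5693, -0.0274, 0.123]
ee_rot: [-0.001, 0.796, 0.605, -0.001]
contact_force: [-6.5, 1.9, 7.0]
width: 0.0167
gripper_force: 38.9
```

servo_tool([
  [0,0,0,0,0,0,1],
  [0,0,0,0,0,0,1],
  [0,0,0,0,0,0,1],
  [0,0,0,0,0,0,1],
  [0,0,0,0,0,0,1],
])

```text
clock: 5.55
position: [0.5693, -0.0274, 0.123]
ee_rot: [-0.001, 0.796, 0.605, -0.001]
contact_force: [-5.2, 0.9, 7.0]
width: 0.0165
gripper_force: 38.9
```

servo_tool([
  [0,-0.1,0.0,0,0,6.8,1],
  [0,0,0.04,0,0,6.8,1],
  [0,0,0.04,0,0,6.8,1],
  [0,0,0.04,0,0,6.8,1],
  [0,0,0.04,0,0,6.8,1],
])

```text
clock: 6.05
position: [0.5696, -0.0276, 0.1216]
ee_rot: [0.0, 0.939, 0.344, 0.0]
contact_force: [-3.1, 1.0, 6.4]
width: 0.0167
gripper_force: 39.4
```

servo_tool([
  [0,0,0.04,0,0,6.8,1],
  [0,0,0.04,0,0,6.8,1],
  [0,0,0.04,0,0,6.8,1],
  [0,0,0.04,0,0,6.8,1],
  [0,0,0.04,0,0,6,1],
])

```text
clock: 6.55
position: [0.5697, -0.0279, 0.1199]
ee_rot: [0.0, 0.998, 0.061, 0.0]
contact_force: [-4.3, 0.4, 7.9]
width: 0.0166
gripper_force: 39.7
```

servo_tool([
  [0,0,0,0,0,2,1],
  [0,0,0,0,0,0,1],
  [0,0,0,0,0,0,1],
  [0,0,0,0,0,0,1],
  [0,0,0,0,0,0,1],
])

```text
clock: 7.05
position: [0.5697, -0.0279, 0.1199]
ee_rot: [0.0, 0.999, 0.046, 0.0]
contact_force: [-3.1, -0.7, 7.0]
width: 0.0167
gripper_force: 39.5
```

servo_tool([
  [0,0,0,0,0,0,-1],
  [0,0,0,0,0,0,-1],
  [0,0,0,0,0,0,-1],
  [0,0,-2,0,0,0,-1],
  [0,0,-4,0,0,0,-1],
])

```text
clock: 7.55
position: [0.5678, -0.0274, 0.1752]
ee_rot: [-0.001, 0.999, 0.046, -0.004]
contact_force: [1.6, -0.4, 0.3]
width: 0.0851
gripper_force: 0.0
```

servo_tool([
  [0,0,-4,0,0,0,-1],
  [0,0,-4,0,0,0,-1],
  [0,0,-4,0,0,0,-1],
  [0,0,0,0,0,0,-1],
  [0,0,0,0,0,0,-1],
])

```text
clock: 8.05
position: [0.5705, -0.0278, 0.2985]
ee_rot: [0.0, 0.999, 0.046, 0.001]
contact_force: [-0.8, 0.1, -1.3]
width: 0.0855
gripper_force: 0.0
```

```bash
python3 - <<'E'
from h import *
c,im=look("wrist"); cv2.imwrite("pics/w2.png",im[:,:,::-1])
for l,z in[("latch_grip",.125),("trim",.089),("bay_long_seat",.084),("bay_medium_seat",.084),("bay_short_seat",.084)]:
    for d in finder.tip_of(l,"wrist")[:2]: print(l,round(d["p"],2),np.round(d["at"],0),onz(c,d["at"],z).round(4))
c,im=look("top")
for l in["plate_medium_grip","plate_short_grip"]:
    for d in finder.tip_of(l,"top")[:3]: print(l,round(d["p"],2),np.round(d["at"],0),onz(c,d["at"],.034).round(4))
go((.57,.314,.28),5)
E
```

```text
latch_grip 0.95 [313. 218.] [ 0.5704 -0.0273  0.125 ]
trim 0.91 [311. 286.] [ 0.4896 -0.0326  0.089 ]
bay_long_seat 0.75 [427. 108.] [ 0.6702 -0.1198  0.084 ]
bay_medium_seat 0.88 [214.  98.] [0.6606 0.0697 0.084 ]
bay_short_seat 0.68 [320. 106.] [ 0.6622 -0.0244  0.084 ]
bay_short_seat 0.15 [361. 351.] [ 0.4131 -0.0947  0.084 ]
plate_medium_grip 0.97 [182. 260.] [0.487  0.3661 0.034 ]
plate_short_grip 0.95 [215. 296.] [0.3973 0.2768 0.034 ]
plate_short_grip 0.94 [206. 228.] [0.5718 0.3106 0.034 ]
pos [ 0.5699 -0.0277  0.297 ] yaw_y -84.7 shift cm [  3.15 -34.03   1.7 ] turn [ -0.1   0.  -89.7] f [-0.5  0.7 -0.7] w 0.0854 t 8.5
```

View pics/w2.png

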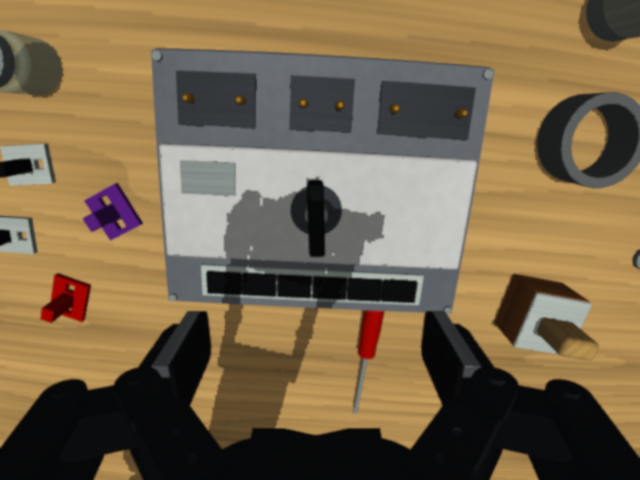

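The latch bar now lies along x from (317,180) to (318,255), so the door is tight. The studs are at (187,98)/(240,100), (303,104)/(340,105) and (395,109)/(461,114). Next I'll go above the short plate.

servo_tool([
  [0.3,-4.2,0.2,0,0,0,-1],
  [0.3,-4.2,0.2,0,0,0,-1],
  [0.3,-4.2,0.2,0,0,0,-1],
  [0.3,-4.2,0.2,0,0,0,-1],
  [0.3,-4.2,0.2,0,0,0,-1],
])

```text
clock: 9.0
position: [0.5655, 0.1843, 0.2875]
ee_rot: [0.0, 0.999, 0.046, 0.0]
contact_force: [0.8, -0.0, -1.3]
width: 0.0853
gripper_force: 0.0
```

servo_tool([
  [0.3,-4.2,0.2,0,0,0,-1],
  [0.3,-4.2,0.2,0,0,0,-1],
  [0.3,-4.2,0.2,0,0,0,-1],
  [0,0,0,0,0,0,-1],
  [0,0,0,0,0,0,-1],
])

```text
clock: 9.5
position: [0.5628, 0.3098, 0.281]
ee_rot: [0.001, 0.999, 0.047, -0.0]
contact_force: [-0.2, -0.0, -0.0]
width: 0.0854
gripper_force: 0.0
```

```bash
python3 - <<'E'
from h import *
c,im=look("wrist"); cv2.imwrite("pics/w3.png",im[:,:,::-1])
for l in["plate_medium_grip","plate_short_grip"]:
    for d in finder.tip_of(l,"wrist")[:4]: print(l,round(d["p"],2),np.round(d["at"],0),onz(c,d["at"],.034).round(4))
go((.57,.314,.28),5)
E
```

```text
plate_medium_grip 0.65 [264. 268.] [0.4794 0.357  0.034 ]
plate_short_grip 0.73 [401. 246.] [0.5203 0.2103 0.034 ]
plate_short_grip 0.61 [321. 334.] [0.4026 0.2858 0.034 ]
plate_short_grip 0.59 [314. 186.] [0.5761 0.3105 0.034 ]
pos [0.5633 0.3078 0.2817] yaw_y -84.8 shift cm [ 0.72 -0.56  0.17] turn [  0.    0.  -89.8] f [-0.2 -0.7 -0.2] w 0.085 t 9.7
```

View pics/w3.png

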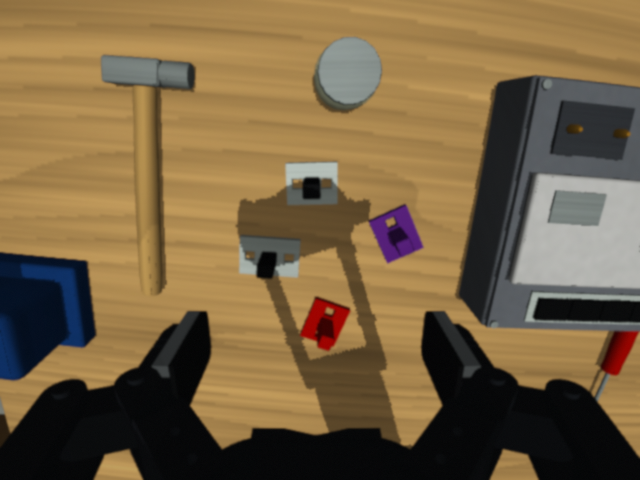

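The wrist view shows the short plate with corners (286,163), (337,162), (339,204), (287,206) and the medium plate with corners (242,236), (300,238), (298,277), (239,275). The red and purple decoys and the jar stand clear.

```bash
cat >> h.py <<'E'
def quad(c,pts,z):
    P=np.array([onz(c,p,z)[:2] for p in pts]); m=P.mean(0); v=(P[1]-P[0]+P[2]-P[3])/2; u=(P[3]-P[0]+P[2]-P[1])/2
    print("centre",m.round(4),"len",np.linalg.norm(v).round(4),"wid",np.linalg.norm(u).round(4),"yaw",np.degrees(np.arctan2(-v[1],-v[0])).round(1),"yaw_x",np.degrees(np.arctan2(-u[1],-u[0])).round(1))
    return m
E
python3 - <<'E'
from h import *
c=optics.get_calibration("wrist")
m=quad(c,[(286,163),(337,162),(339,204),(287,206)],.008)
quad(c,[(242,236),(300,238),(298,277),(239,275)],.008)
go((*m,.13),90)
E
```

```text
centre [0.574  0.3109] len 0.0567 wid 0.0471 yaw 97.0 yaw_x 7.1
centre [0.4841 0.3529] len 0.0687 wid 0.0492 yaw 93.2 yaw_x -0.4
pos [0.5633 0.3078 0.2817] yaw_y -84.8 shift cm [ 1.09 -0.22 15.17] turn [ 0.  -0.   5.2] f [-0.2 -0.7 -0.2] w 0.085 t 9.7
```

servo_tool([
  [1.1,-0.25,4.5,0,0,-1.8,-1],
  [0,0,4.7,0,0,0,-1],
  [0,0,4.7,0,0,0,-1],
  [0,0,4.7,0,0,0,-1],
  [0,0,3.5,0,0,0,-1],
])

```text
clock: 10.15
position: [0.573, 0.3102, 0.0582]
ee_rot: [0.001, 0.998, 0.061, -0.001]
contact_force: [0.6, 0.4, -0.2]
width: 0.0854
gripper_force: 0.0
```

servo_tool([
  [0,0,2,0,0,0,-1],
  [0,0,1.4,0,0,0,-1],
  [0,0,0,0,0,0,-1],
  [0,0,0,0,0,0,0.4],
  [0,0,0,0,0,0,0.4],
])

```text
clock: 10.65
position: [0.5752, 0.3127, 0.0285]
ee_rot: [-0.0, 0.998, 0.061, 0.002]
contact_force: [0.2, -0.3, -0.1]
width: 0.059
gripper_force: 0.0
```

servo_tool([
  [0,0,0,0,0,0,1],
  [0,0,0,0,0,0,1],
  [0,0,0,0,0,0,1],
  [0,0,0,0,0,0,1],
  [0,0,0,0,0,0,1],
])

```text
clock: 11.15
position: [0.5744, 0.313, 0.0277]
ee_rot: [-0.0, 0.998, 0.062, 0.001]
contact_force: [-0.7, 1.2, 6.1]
width: 0.0175
gripper_force: 40.2
```

servo_tool([
  [0,0,-1,0,0,0,1],
  [0,0,-3,0,0,0,1],
  [0,0,-3,0,0,0,1],
  [0,0,0,0,0,0,1],
  [0,0,0,0,0,0,1],
])

```text
clock: 11.65
position: [0.5738, 0.3124, 0.0969]
ee_rot: [0.0, 0.998, 0.062, 0.0]
contact_force: [-0.4, 0.5, -2.3]
width: 0.0176
gripper_force: 39.4
```

servo_tool([
  [0,0,-3,0,0,0,1],
  [0.3,3.7,-2.5,0,0,0,1],
  [0.3,3.7,-2,0,0,0,1],
  [0.3,3.7,-2,0,0,0,1],
  [0.3,3.7,-2,0,0,0,1],
])

```text
clock: 12.15
position: [0.6028, 0.1656, 0.2101]
ee_rot: [0.0, 0.998, 0.062, -0.002]
contact_force: [0.2, -0.5, -1.0]
width: 0.0173
gripper_force: 39.5
```

servo_tool([
  [0.3,3.7,-0.8,0,0,0,1],
  [0.3,3.7,0,0,0,0,1],
  [0,0,0,0,0,4.5,1],
  [0,0,0,0,0,0,1],
  [0,0,0,0,0,0,1],
])

```text
clock: 12.65
position: [0.6181, 0.0946, 0.2179]
ee_rot: [-0.0, 1.0, 0.023, -0.002]
contact_force: [0.1, -1.0, -1.1]
width: 0.0169
gripper_force: 39.7
```

```bash
python3 - <<'E'
from h import *
go((.663,-.025,.2),92.6)
c,im=look("wrist"); cv2.imwrite("pics/w4.png",im[:,:,::-1])
E
```

```text
pos [0.6181 0.0946 0.2179] yaw_y -87.3 shift cm [ 3.94 12.16  1.78] turn [-0.   0.2  0.1] f [ 0.1 -1.  -1.1] w 0.0169 t 12.7
```

View pics/w4.png

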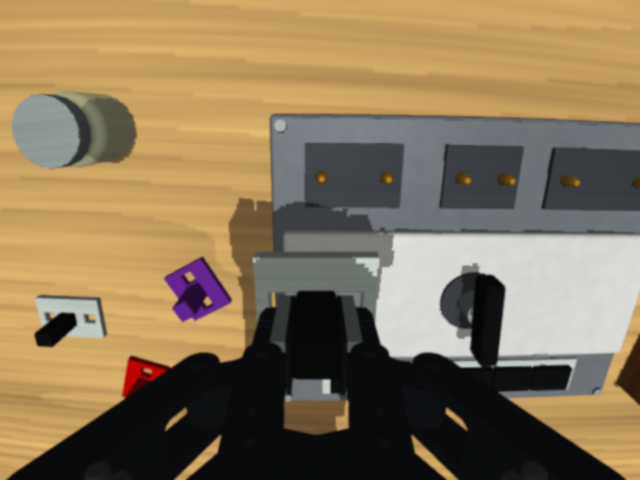

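The plate's front edge in hand runs from (254,253) to (380,253). The studs are at (321,177)/(387,177) for the medium bay and (463,179)/(507,181) for the short bay.

```bash
python3 - <<'E'
from h import *
c=optics.get_calibration("wrist"); p,R,s=pose()
for z in (.198,.190):
    A,B=onz(c,(254,253 if z>.195 else 257),z),onz(c,(380,253 if z>.195 else 257),z); e=(A+B)/2; print("edge len",np.linalg.norm(A-B).round(4),"yaw",np.degrees(np.arctan2(*(A-B)[:2][::-1])).round(1),"mid in tool",R.inv().apply(e-p).round(4))
for a,b in[((321,177),(387,177)),((463,179),(507,181))]:
    A,B=onz(c,a,.095),onz(c,b,.095); m=(A+B)/2; print("bay",m.round(4),np.linalg.norm(A-B).round(4),np.degrees(np.arctan2(*(A-B)[:2][::-1])).round(1))
c,im=look("wrist"); g=cv2.cvtColor(im,cv2.COLOR_RGB2HSV)
mk=((g[...,0]<25)&(g[...,1]>150)&(g[...,2]>60)).astype(np.uint8); mk[:150]=0; mk[215:]=0
n,l,st,ce=cv2.connectedComponentsWithStats(mk)
for i in range(1,n):
    if 10<st[i,4]<300: print(ce[i].round(1),st[i])
E
```

```text
edge len 0.0559 yaw 92.8 mid in tool [0.0246 0.0021 0.0202]
edge len 0.059 yaw 92.8 mid in tool [0.0196 0.0021 0.0282]
bay [0.6615 0.0691 0.095 ] 0.0457 92.9
bay [ 0.6645 -0.0233  0.095 ] 0.032 90.9
[321.7 177.1] [317 172  10  11  89]
[387.  177.9] [381 173  12  11  99]
[463.4 178.8] [457 174  14  11 118]
[507.1 179.5] [500 174  15  11 125]
[569.9 180.9] [562 176  17  11 138]
[637.5 181.7] [635 178   5   9  34]
```

servo_tool([
  [1,4,0,0,0,0,1],
  [1.4,4,0,0,0,0,1],
  [1.4,4,0,0,0,0,1],
  [0,0,3,0,0,0,1],
  [0,0,3,0,0,0,1],
])

```text
clock: 13.25
position: [0.6635, -0.0244, 0.1595]
ee_rot: [0.0, 1.0, 0.022, 0.001]
contact_force: [-0.2, 0.3, -2.2]
width: 0.0175
gripper_force: 39.9
```

servo_tool([
  [0,0,2,0,0,0,1],
  [0,0,0,0,0,0,1],
  [0,0,0,0,0,0,1],
  [0,0,0,0,0,0,1],
  [0,0,0,0,0,0,1],
])

```text
clock: 13.75
position: [0.6634, -0.0235, 0.1415]
ee_rot: [0.0, 1.0, 0.023, 0.002]
contact_force: [0.3, -0.3, -2.0]
width: 0.0175
gripper_force: 39.9
```

```bash
python3 - <<'E'
from h import *
go((.662,-.023,.12),92.6)
c,im=look("wrist"); cv2.imwrite("pics/w5.png",cv2.resize(im[100:400,170:470,::-1],(600,600),interpolation=cv2.INTER_CUBIC))
E
```

```text
pos [ 0.6634 -0.0235  0.1415] yaw_y -87.4 shift cm [-0.14 -0.06  2.15] turn [ 0.  -0.2  0. ] f [ 0.3 -0.3 -2. ] w 0.0175 t 13.8
```

View pics/w5.png

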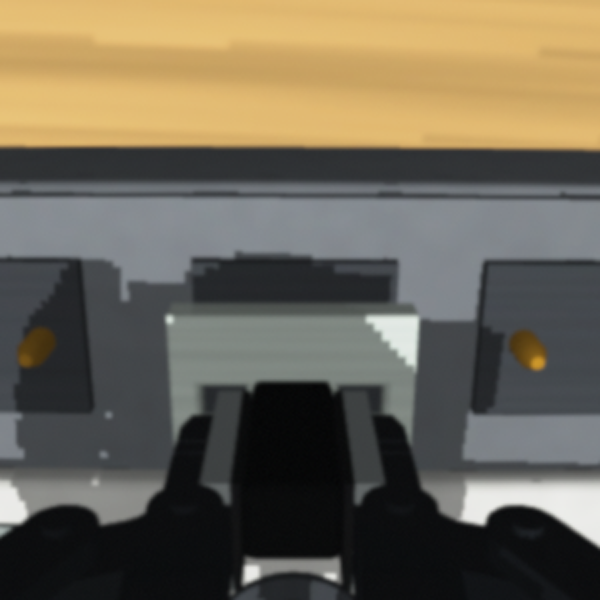

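The crop shows the plate's front edge from (167,316) to (419,314) and the front edge of the short pad below it from (191,260) to (398,260). I'll work out the relative offset.

```bash
python3 - <<'E'
from h import *
c=optics.get_calibration("wrist"); p,R,s=pose()
u=lambda x,y:(170+x/2,100+y/2)
for n,a,b,z in[("plate",(167,316),(419,314),.1215),("pad",(191,260),(398,260),.084)]:
    A,B=onz(c,u(*a),z),onz(c,u(*b),z); t=R.inv().apply((A+B)/2-p); print(n,np.linalg.norm(A-B).round(4),t.round(4),np.degrees(np.arctan2(*(A-B)[:2][::-1])).round(1))
E
```

```text
plate 0.056 [0.0226 0.0018 0.0199] 93.2
pad 0.0557 [0.024  0.0023 0.0574] 92.7
```

servo_tool([
  [0.12,0.05,0.5,0,0,0,1],
  [0,0,0.6,0,0,0,1],
  [0,0,0.5,0,0,0,1],
  [0,0,0.4,0,0,0,1],
  [0,0,0.2,0,0,0,1],
])

```text
clock: 14.3
position: [0.6631, -0.0242, 0.1168]
ee_rot: [-0.0, 1.0, 0.022, -0.001]
contact_force: [0.7, 0.4, -1.5]
width: 0.0173
gripper_force: 39.9
```

servo_tool([
  [0,0,0.2,0,0,0,1],
  [0,0,0.2,0,0,0,1],
  [0,0,0.2,0,0,0,1],
  [0,0,0.1,0,0,0,1],
  [0,0,0,0,0,0,1],
])

```text
clock: 14.8
position: [0.6637, -0.0242, 0.1117]
ee_rot: [0.0, 1.0, 0.022, 0.0]
contact_force: [-2.1, -0.5, 3.3]
width: 0.0175
gripper_force: 40.6
```

servo_tool([
  [0,0,0,0,0,0,-1],
  [0,0,0,0,0,0,-1],
  [0,0,0,0,0,0,-1],
  [0,0,-2,0,0,0,-1],
  [0,0,-4,0,0,0,-1],
])

```text
clock: 15.3
position: [0.6612, -0.0239, 0.1673]
ee_rot: [-0.001, 1.0, 0.022, -0.004]
contact_force: [1.4, -0.2, 0.5]
width: 0.0851
gripper_force: 0.0
```

servo_tool([
  [0,0,-4,0,0,0,-1],
  [-2,-4,-2,0,0,0,-1],
  [-2,-4,0,0,0,0,-1],
  [-2,-4,0,0,0,0,-1],
  [-2,-4,0,0,0,0,-1],
])

```text
clock: 15.8
position: [0.5757, 0.1333, 0.2309]
ee_rot: [-0.0, 1.0, 0.022, 0.0]
contact_force: [0.1, -0.1, -0.1]
width: 0.0854
gripper_force: 0.0
```

servo_tool([
  [-2,-4,0,0,0,0,-1],
  [-2,-4,0,0,0,0,-1],
  [-2,-4,0,0,0,0,-1],
  [-2,-4,0,0,0,0,-1],
  [0,-3,0,0,0,0,-1],
])

```text
clock: 16.3
position: [0.4849, 0.3203, 0.2309]
ee_rot: [-0.0, 1.0, 0.023, -0.001]
contact_force: [1.7, -0.3, 0.5]
width: 0.0856
gripper_force: 0.0
```

servo_tool([
  [0,-3,0,0,0,0,-1],
  [0,0,0,0,0,0,-1],
  [0,0,0,0,0,0,-1],
  [0,0,0,0,0,0,-1],
  [0,0,0,0,0,0,-1],
])

```text
clock: 16.8
position: [0.4869, 0.3471, 0.2306]
ee_rot: [0.0, 1.0, 0.022, -0.0]
contact_force: [0.1, -0.6, 0.5]
width: 0.0856
gripper_force: 0.0
```

```bash
python3 - <<'E'
from h import *
go((.484,.353,.028),93)
c,im=look("wrist"); cv2.imwrite("pics/w6.png",im[:,:,::-1])
for l in["plate_medium_grip","plate_short_grip"]:
    for d in finder.tip_of(l,"wrist")[:4]: print(l,round(d["p"],2),np.round(d["at"],0),onz(c,d["at"],.034).round(4))
E
```

```text
pos [0.4869 0.3471 0.2306] yaw_y -87.5 shift cm [-0.26 -0.61 20.26] turn [ 0.   0.  -0.5] f [ 0.1 -0.6  0.5] w 0.0856 t 16.8
plate_medium_grip 0.81 [302. 214.] [0.4829 0.3581 0.034 ]
plate_short_grip 0.98 [373. 297.] [0.402  0.2851 0.034 ]
plate_short_grip 0.63 [468. 177.] [0.5247 0.2104 0.034 ]
```

View pics/w6.png

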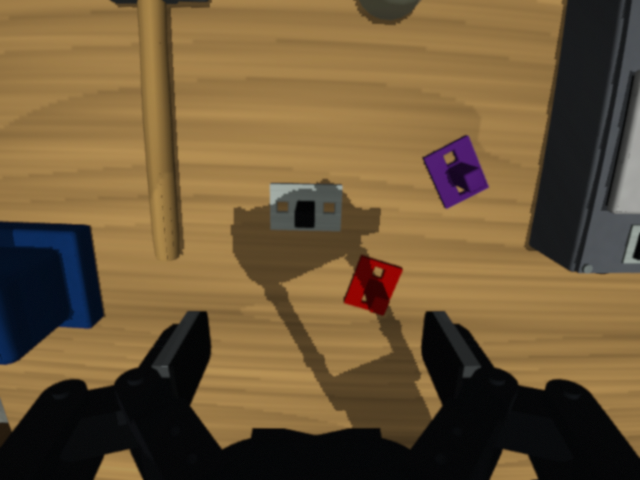

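The medium plate is at (270..342, 183..232). The red decoy stays clear of the finger path.

```bash
python3 - <<'E'
from h import *
c=optics.get_calibration("wrist")
m=quad(c,[(270,183),(342,183),(342,232),(270,231)],.008)
go((*m,.028),None)
E
```

```text
centre [0.4832 0.3552] len 0.0707 wid 0.0489 yaw 92.2 yaw_x 2.2
pos [0.487  0.3474 0.2308] yaw_y -87.5 shift cm [-0.34 -0.8  20.28] turn [ 0. -0.  0.] f [ 0.5  0.1 -0.5] w 0.0854 t 16.9
```

servo_tool([
  [-0.25,-0.95,4,0,0,0,-1],
  [0,0,4.5,0,0,0,-1],
  [0,0,4.5,0,0,0,-1],
  [0,0,4,0,0,0,-1],
  [0,0,2,0,0,0,-1],
])

```text
clock: 17.45
position: [0.4818, 0.3559, 0.0371]
ee_rot: [0.001, 1.0, 0.022, -0.003]
contact_force: [0.1, 0.4, -0.4]
width: 0.0856
gripper_force: 0.0
```

servo_tool([
  [0,0,1.3,0,0,0,-1],
  [0,0,0,0,0,0,-1],
  [0,0,0,0,0,0,0.4],
  [0,0,0,0,0,0,0.4],
  [0,0,0,0,0,0,1],
])

```text
clock: 17.95
position: [0.4847, 0.3582, 0.0292]
ee_rot: [-0.001, 1.0, 0.022, 0.001]
contact_force: [-0.8, 0.3, 0.4]
width: 0.0439
gripper_force: 0.0
```

servo_tool([
  [0,0,0,0,0,0,1],
  [0,0,0,0,0,0,1],
  [0,0,0,0,0,0,1],
  [0,0,0,0,0,0,1],
  [0,0,0,0,0,0,1],
])

```text
clock: 18.45
position: [0.4843, 0.3579, 0.0286]
ee_rot: [-0.0, 1.0, 0.022, 0.001]
contact_force: [0.2, 0.3, 5.3]
width: 0.0174
gripper_force: 41.0
```

servo_tool([
  [0,0,-1,0,0,0,1],
  [0,0,-4,0,0,0,1],
  [0,0,-4,0,0,0,1],
  [0,0,-4,0,0,0,1],
  [0,0,-4,0,0,0,1],
])

```text
clock: 18.95
position: [0.4832, 0.3573, 0.1992]
ee_rot: [0.0, 1.0, 0.022, -0.0]
contact_force: [0.2, 0.8, -2.0]
width: 0.0175
gripper_force: 40.1
```

servo_tool([
  [2.03,3.69,-0.3,0,0,0,1],
  [2.03,3.69,-0.3,0,0,0,1],
  [2.03,3.69,0,0,0,0,1],
  [2.03,3.69,0,0,0,0,1],
  [2.03,3.69,0,0,0,0,1],
])

```text
clock: 19.45
position: [0.5936, 0.1764, 0.2038]
ee_rot: [0.0, 1.0, 0.023, -0.0]
contact_force: [0.7, 0.6, -2.0]
width: 0.017
gripper_force: 40.2
```

servo_tool([
  [2.03,3.69,0,0,0,0,1],
  [2.03,3.69,0,0,0,0,1],
  [2.03,3.69,0,0,0,0,1],
  [0,0,3,0,0,0,1],
  [0,0,3,0,0,0,1],
])

```text
clock: 19.95
position: [0.6604, 0.0682, 0.1437]
ee_rot: [0.0, 1.0, 0.021, 0.001]
contact_force: [-1.3, -0.4, -1.8]
width: 0.0172
gripper_force: 40.1
```

servo_tool([
  [0,0,0.4,0,0,0,1],
  [0,0,0,0,0,0,1],
  [0,0,0,0,0,0,1],
  [0,0,0,0,0,0,1],
  [0,0,0,0,0,0,1],
])

```text
clock: 20.45
position: [0.66, 0.0704, 0.1413]
ee_rot: [0.0, 1.0, 0.023, 0.001]
contact_force: [0.3, -0.3, -1.6]
width: 0.0172
gripper_force: 40.2
```

```bash
python3 - <<'E'
from h import *
go((.659,.0697,.1125),92.6)
c,im=look("wrist"); cv2.imwrite("pics/w7.png",cv2.resize(im[100:400,170:470,::-1],(600,600),interpolation=cv2.INTER_CUBIC))
E
```

```text
pos [0.66   0.0704 0.1413] yaw_y -87.4 shift cm [-0.11  0.06  2.88] turn [ 0.  -0.2  0. ] f [ 0.3 -0.3 -1.6] w 0.0172 t 20.4
```

View pics/w7.png

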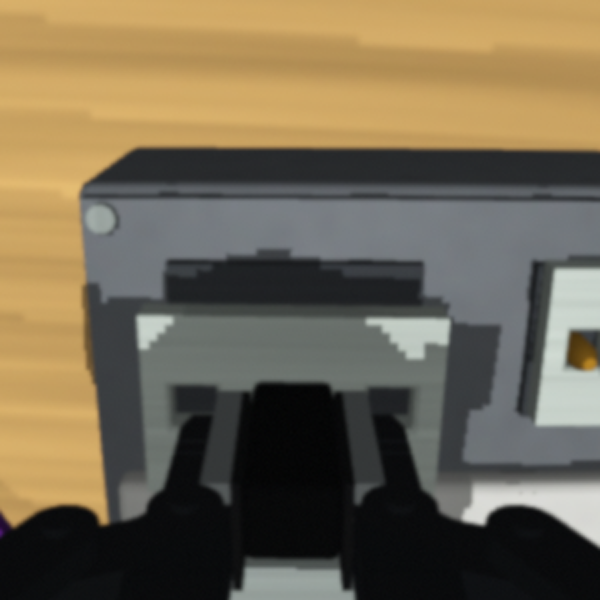

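The crop shows the plate edge from (136,316) to (450,317) and the pad edge from (165,261) to (423,261). The relation is the same as last time, and the short plate sits flush on the right.

servo_tool([
  [0.12,0.03,0.5,0,0,0,1],
  [0,0,0.6,0,0,0,1],
  [0,0,0.5,0,0,0,1],
  [0,0,0.4,0,0,0,1],
  [0,0,0.2,0,0,0,1],
])

```text
clock: 21.0
position: [0.66, 0.0697, 0.1167]
ee_rot: [0.0, 1.0, 0.022, -0.001]
contact_force: [-0.5, -0.1, -1.5]
width: 0.0172
gripper_force: 40.2
```

servo_tool([
  [0,0,0.2,0,0,0,1],
  [0,0,0.2,0,0,0,1],
  [0,0,0.2,0,0,0,1],
  [0,0,0,0,0,0,1],
  [0,0,0,0,0,0,1],
])

```text
clock: 21.5
position: [0.6606, 0.0698, 0.1126]
ee_rot: [0.0, 1.0, 0.022, 0.0]
contact_force: [-1.2, -0.2, 5.3]
width: 0.0176
gripper_force: 40.8
```

servo_tool([
  [0,0,0,0,0,0,-1],
  [0,0,0,0,0,0,-1],
  [0,0,0,0,0,0,-1],
  [0,0,-2,0,0,0,-1],
  [0,0,-4,0,0,0,-1],
])

```text
clock: 22.0
position: [0.6581, 0.0697, 0.1683]
ee_rot: [-0.0, 1.0, 0.022, -0.004]
contact_force: [-0.1, -0.4, 0.4]
width: 0.0851
gripper_force: 0.0
```

servo_tool([
  [0,0,-4,0,0,0,-1],
  [0,0,-4,0,0,0,-1],
  [-2.08,3.5,0,0,0,0,-1],
  [-2.08,3.5,0,0,0,0,-1],
  [-2.08,3.5,0,0,0,0,-1],
])

```text
clock: 22.5
position: [0.6023, -0.0388, 0.2519]
ee_rot: [0.0, 1.0, 0.023, 0.0]
contact_force: [0.7, -0.9, 0.4]
width: 0.0852
gripper_force: 0.0
```

servo_tool([
  [-2.08,3.5,0,0,0,0,-1],
  [-2.08,3.5,0,0,0,0,-1],
  [-2.08,3.5,0,0,0,0,-1],
  [-2.08,3.5,0,0,0,0,-1],
  [-2.08,3.5,0,0,0,0,-1],
])

```text
clock: 23.0
position: [0.5059, -0.2187, 0.2517]
ee_rot: [0.0, 1.0, 0.022, 0.0]
contact_force: [0.9, -0.5, 0.0]
width: 0.0849
gripper_force: 0.0
```

servo_tool([
  [-2.08,3.5,0,0,0,0,-1],
  [-2.08,3.5,0,0,0,0,-1],
  [-2.08,3.5,0,0,0,0,-1],
  [0,0,0,0,0,0,-1],
  [0,0,0,0,0,0,-1],
])

```text
clock: 23.5
position: [0.4487, -0.3257, 0.2514]
ee_rot: [-0.0, 1.0, 0.021, 0.0]
contact_force: [0.1, 0.7, -0.7]
width: 0.0857
gripper_force: 0.0
```

```bash
python3 - <<'E'
from h import *
go((.448,-.323,.078),92.6)
c,im=look("wrist"); cv2.imwrite("pics/w8.png",im[:,:,::-1])
for l,z in[("roller_grip",.086),("stand_top",.053)]:
    for d in finder.tip_of(l,"wrist")[:4]: print(l,round(d["p"],2),np.round(d["at"],0),onz(c,d["at"],z).round(4))
E
```

```text
pos [ 0.4487 -0.3257  0.2514] yaw_y -87.6 shift cm [-0.06 -0.26 17.35] turn [-0.  -0.  -0.2] f [ 0.1  0.7 -0.7] w 0.0857 t 23.5
roller_grip 0.78 [309. 223.] [ 0.4455 -0.3218  0.086 ]
roller_grip 0.36 [125. 272.] [ 0.3933 -0.1596  0.086 ]
stand_top 0.5 [312. 223.] [ 0.4365 -0.3238  0.053 ]
```

View pics/w8.png

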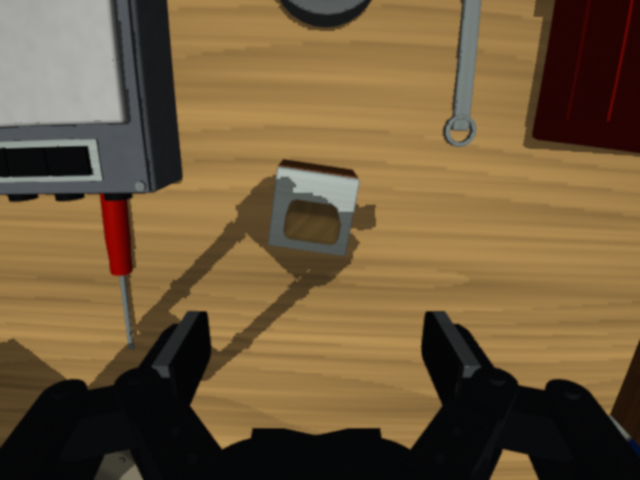

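The guard plate's corners are at (280,166), (357,178), (346,255) and (269,245), and the grip is inside them, rotated slightly.

```bash
python3 - <<'E'
from h import *
c=optics.get_calibration("wrist")
m=quad(c,[(280,166),(357,178),(346,255),(269,245)],.057)
quad(c,[(288,200),(341,207),(338,243),(284,238)],.11)
go((*m,.078),84)
E
```

```text
centre [ 0.4487 -0.323 ] len 0.0707 wid 0.0736 yaw 84.4 yaw_x -5.2
centre [ 0.4542 -0.323 ] len 0.0414 wid 0.0296 yaw 86.1 yaw_x -2.6
pos [ 0.4497 -0.3241  0.2517] yaw_y -87.4 shift cm [-0.1  -0.1  17.37] turn [-0.  -0.   8.6] f [-0.4  1.1  0.4] w 0.0851 t 23.6
```

servo_tool([
  [-0.1,-0.2,3,0,0,4,-1],
  [0,0,4,0,0,4,-1],
  [0,0,4,0,0,0,-1],
  [0,0,3.4,0,0,0,-1],
  [0,0,2,0,0,0,-1],
])

```text
clock: 24.15
position: [0.4476, -0.3206, 0.0851]
ee_rot: [-0.001, 0.999, -0.046, -0.002]
contact_force: [-0.0, -0.6, -0.5]
width: 0.0852
gripper_force: 0.0
```

servo_tool([
  [0,0,1,0,0,0,-1],
  [0,0,0,0,0,0,-1],
  [0,0,0,0,0,0,1],
  [0,0,0,0,0,0,1],
  [0,0,0,0,0,0,1],
], squeeze=100)

```text
clock: 24.65
position: [0.4488, -0.3234, 0.079]
ee_rot: [0.001, 0.999, -0.047, 0.001]
contact_force: [1.0, 3.2, 6.5]
width: 0.0439
gripper_force: 6.0
```

servo_tool([
  [0,0,0,0,0,0,1],
  [0,0,0,0,0,0,1],
  [0,0,0,0,0,0,1],
  [0,0,0,0,0,0,1],
  [0,0,0,0,0,0,1],
])

```text
clock: 25.15
position: [0.4491, -0.3238, 0.0794]
ee_rot: [0.001, 0.999, -0.048, 0.001]
contact_force: [0.8, 0.3, 6.7]
width: 0.0427
gripper_force: 102.8
```

servo_tool([
  [0,0,-1,0,0,0,1],
  [0,0,-2.5,0,0,0,1],
  [0,0,-3.5,0,0,0,1],
  [0,0,-3.5,0,0,0,1],
  [0,0,-3.5,0,0,0,1],
])

```text
clock: 25.65
position: [0.4472, -0.3226, 0.2187]
ee_rot: [-0.0, 0.999, -0.047, -0.001]
contact_force: [0.7, -0.0, -5.1]
width: 0.0426
gripper_force: 102.4
```

servo_tool([
  [0,0,0,0,0,-8.1,1],
  [0.84,-3.3,0,0,0,0,1],
  [0.84,-3.3,0,0,0,0,1],
  [0.84,-3.3,0,0,0,0,1],
  [0.84,-3.3,0,0,0,0,1],
])

```text
clock: 26.15
position: [0.4747, -0.1883, 0.2174]
ee_rot: [-0.0, 1.0, 0.023, -0.001]
contact_force: [-0.0, -0.4, -4.7]
width: 0.0429
gripper_force: 103.1
```

servo_tool([
  [0.84,-3.3,0,0,0,0,1],
  [0.84,-3.3,0,0,0,0,1],
  [0,0,0,0,0,0,1],
  [0,0,0,0,0,0,1],
  [0,0,0,0,0,0,1],
])

```text
clock: 26.65
position: [0.4888, -0.1237, 0.2176]
ee_rot: [0.0, 1.0, 0.023, -0.0]
contact_force: [0.1, -0.0, -4.1]
width: 0.043
gripper_force: 103.7
```

```bash
python3 - <<'E'
from h import *
go((.4905,-.124,.1664),92.6)
c,im=look("wrist"); cv2.imwrite("pics/w9.png",im[:,:,::-1])
T=optics.get_calibration("top")
c,im=look("top"); 
for l,z in[("trim",.089)]:
    for cam in("wrist","top"):
        for d in finder.tip_of(l,cam)[:2]: print(cam,l,round(d["p"],2),np.round(d["at"],1),onz(optics.get_calibration(cam),d["at"],z).round(4))
E
```

```text
pos [ 0.4888 -0.1237  0.2176] yaw_y -87.3 shift cm [0.17 0.04 5.12] turn [0.  0.  0.1] f [ 0.1 -0.  -4.1] w 0.043 t 26.6
wrist trim 0.94 [194.3 229. ] [ 0.4879 -0.0355  0.089 ]
wrist trim 0.27 [215.1  98.8] [ 0.5798 -0.0539  0.089 ]
top trim 0.64 [338.6 260.7] [ 0.4863 -0.033   0.089 ]
```

View pics/w9.png

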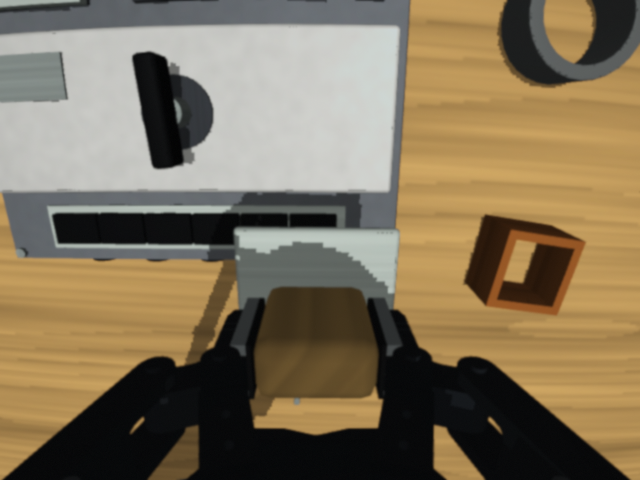

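The roller is held upright, with the guard plate's front edge from (235,230) to (398,231). The strip runs from (53,213–244) to (337,213), and the stand is empty at right.

```bash
python3 - <<'E'
from h import *
c=optics.get_calibration("wrist"); p,R,s=pose()
A,B=onz(c,(235,230),.1962),onz(c,(398,231),.1962); print("guard",np.linalg.norm(A-B),R.inv().apply((A+B)/2-p).round(4),np.degrees(np.arctan2(*(A-B)[:2][::-1])))
for px in[(53,213),(53,244),(337,213)]: X=onz(c,px,.089); print(X.round(4),R.inv().apply(X-p).round(4))
E
```

```text
guard 0.07149967333045397 [0.0346 0.0018 0.0214] 92.3232089727425
[0.4957 0.0727 0.089 ] [ 0.0156 -0.1962  0.1286]
[0.4708 0.0772 0.089 ] [-0.0091 -0.2018  0.1286]
[ 0.5049 -0.1402  0.089 ] [0.0152 0.0169 0.1286]
```

servo_tool([
  [0.5,0,1.5,0,0,0,1],
  [0,0,2,0,0,0,1],
  [0,0,1.2,0,0,0,1],
  [0,0,0,0,0,0,1],
  [0,0,0,0,0,0,1],
])

```text
clock: 27.35
position: [0.4943, -0.1231, 0.1709]
ee_rot: [0.0, 1.0, 0.023, -0.0]
contact_force: [-0.2, -0.4, -4.1]
width: 0.0428
gripper_force: 103.7
```

servo_tool([
  [0,0,0.2,0,0,0,1],
  [0,0,0.2,0,0,0,1],
  [0,0,0.2,0,0,0,1],
  [0,0,0,0,0,0,1],
  [0,0,0,0,0,0,1],
])

```text
clock: 27.85
position: [0.4945, -0.1229, 0.1651]
ee_rot: [0.0, 1.0, 0.023, 0.0]
contact_force: [-0.4, -0.1, -2.8]
width: 0.0429
gripper_force: 104.2
```

servo_tool([
  [0,0,0.1,0,0,0,1],
  [0,0,0.1,0,0,0,1],
  [0,0,0.1,0,0,0,1],
  [0,0,0,0,0,0,1],
  [0,0,0,0,0,0,1],
])

```text
clock: 28.35
position: [0.4945, -0.123, 0.162]
ee_rot: [0.0, 1.0, 0.023, 0.0]
contact_force: [-0.5, -0.1, 2.6]
width: 0.043
gripper_force: 104.1
```

servo_tool([
  [0,0,0.1,0,0,0,1],
  [0,0,0.1,0,0,0,1],
  [0,0,0,0,0,0,1],
  [0,0,0,0,0,0,1],
  [0,0,0,0,0,0,1],
])

```text
clock: 28.85
position: [0.4947, -0.1231, 0.1611]
ee_rot: [0.001, 1.0, 0.023, 0.001]
contact_force: [-2.1, -1.1, 9.3]
width: 0.0427
gripper_force: 105.6
```

servo_tool([
  [0,0,0.1,0,0,0,1],
  [0,-0.7,0,0,0,0,1],
  [0,-0.8,0,0,0,0,1],
  [0,-0.8,0,0,0,0,1],
  [0,-0.8,0,0,0,0,1],
])

```text
clock: 29.35
position: [0.4938, -0.0928, 0.161]
ee_rot: [0.002, 1.0, 0.023, 0.002]
contact_force: [-1.9, -1.1, 14.1]
width: 0.0432
gripper_force: 106.0
```

servo_tool([
  [0,-0.8,0,0,0,0,1],
  [0,-0.8,0,0,0,0,1],
  [0,-0.8,0,0,0,0,1],
  [0,-0.8,0,0,0,0,1],
  [0,-0.8,0,0,0,0,1],
])

```text
clock: 29.85
position: [0.4923, -0.0525, 0.161]
ee_rot: [0.001, 1.0, 0.023, 0.002]
contact_force: [-1.5, -1.7, 14.3]
width: 0.0431
gripper_force: 106.0
```

servo_tool([
  [0,-0.8,0,0,0,0,1],
  [0,-0.8,0,0,0,0,1],
  [0,-0.8,0,0,0,0,1],
  [0,-0.8,0,0,0,0,1],
  [0,-0.8,0,0,0,0,1],
])

```text
clock: 30.35
position: [0.4908, -0.0124, 0.1611]
ee_rot: [0.001, 1.0, 0.023, 0.002]
contact_force: [-0.8, -0.6, 13.9]
width: 0.0432
gripper_force: 105.9
```

servo_tool([
  [0,-0.8,0,0,0,0,1],
  [0,-0.8,0,0,0,0,1],
  [0,-0.8,0,0,0,0,1],
  [0,-0.8,0,0,0,0,1],
  [0,-0.8,0,0,0,0,1],
])

```text
clock: 30.85
position: [0.4892, 0.0278, 0.1611]
ee_rot: [0.001, 1.0, 0.023, 0.003]
contact_force: [-1.7, -0.4, 12.6]
width: 0.0431
gripper_force: 105.9
```

servo_tool([
  [0,-0.8,0,0,0,0,1],
  [0,-0.8,0,0,0,0,1],
  [0,-0.8,0,0,0,0,1],
  [0,-0.8,0,0,0,0,1],
  [0,-0.4,0,0,0,0,1],
])

```text
clock: 31.35
position: [0.4878, 0.0644, 0.1611]
ee_rot: [0.0, 1.0, 0.024, 0.003]
contact_force: [0.7, -0.5, 12.8]
width: 0.043
gripper_force: 105.8
```

servo_tool([
  [0,0,0,0,0,0,1],
  [0,0,0,0,0,0,1],
  [0,0,0,0,0,0,1],
  [0,0.8,0,0,0,0,1],
  [0,0.8,0,0,0,0,1],
])

```text
clock: 31.85
position: [0.4884, 0.0483, 0.161]
ee_rot: [-0.0, 1.0, 0.023, 0.003]
contact_force: [0.1, 2.4, 12.9]
width: 0.0433
gripper_force: 105.8
```

servo_tool([
  [0,1.1,0,0,0,0,1],
  [0,1.1,0,0,0,0,1],
  [0,1.1,0,0,0,0,1],
  [0,1.1,0,0,0,0,1],
  [0,1.1,0,0,0,0,1],
])

```text
clock: 32.35
position: [0.4906, -0.0072, 0.161]
ee_rot: [-0.0, 1.0, 0.023, 0.002]
contact_force: [-0.6, 1.9, 14.2]
width: 0.0428
gripper_force: 105.9
```

servo_tool([
  [0,1.1,0,0,0,0,1],
  [0,1.1,0,0,0,0,1],
  [0,1.1,0,0,0,0,1],
  [0,1.1,0,0,0,0,1],
  [0,1.1,0,0,0,0,1],
])

```text
clock: 32.85
position: [0.4927, -0.0624, 0.161]
ee_rot: [0.0, 1.0, 0.023, 0.002]
contact_force: [-1.6, 0.3, 13.7]
width: 0.0432
gripper_force: 106.0
```

servo_tool([
  [0,1.1,0,0,0,0,1],
  [0,1.1,0,0,0,0,1],
  [0,1.1,0,0,0,0,1],
  [0,1.1,0,0,0,0,1],
  [0,1.1,0,0,0,0,1],
])

```text
clock: 33.35
position: [0.4949, -0.1174, 0.161]
ee_rot: [0.0, 1.0, 0.023, 0.002]
contact_force: [-1.3, 0.4, 15.0]
width: 0.043
gripper_force: 106.0
```

servo_tool([
  [0,0,0,0,0,0,1],
  [0,0,-1,0,0,0,1],
  [0,0,-2.3,0,0,0,1],
  [0,0,-2.3,0,0,0,1],
  [0,0,0,0,0,0,1],
])

```text
clock: 33.85
position: [0.4953, -0.1171, 0.2165]
ee_rot: [0.001, 1.0, 0.023, 0.002]
contact_force: [1.0, -0.6, -4.9]
width: 0.043
gripper_force: 103.9
```

```bash
python3 - <<'E'
from h import *
go((.449,-.3238,.22),84.5)
c,im=look("wrist"); cv2.imwrite("pics/w10.png",im[:,:,::-1])
E
```

```text
pos [ 0.4953 -0.1171  0.2165] yaw_y -87.3 shift cm [-5.59 20.43 -0.34] turn [ 0.1 -0.3  8.2] f [ 1.  -0.6 -4.9] w 0.043 t 33.9
```

View pics/w10.png

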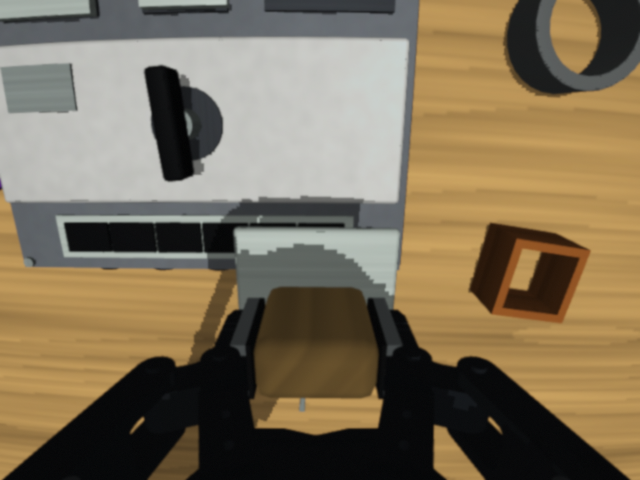

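The strip looks seated flat and the roller hasn't moved in the grip. I'll take it back to the stand.

servo_tool([
  [-1.12,4.09,0,0,0,0,1],
  [-1.12,4.09,0,0,0,0,1],
  [-1.12,4.09,0,0,0,0,1],
  [-1.12,4.09,0,0,0,0,1],
  [-1.12,4.09,0,0,0,0,1],
])

```text
clock: 34.4
position: [0.446, -0.3241, 0.2122]
ee_rot: [-0.002, 1.0, 0.023, -0.001]
contact_force: [-0.2, 0.5, -4.0]
width: 0.0431
gripper_force: 103.9
```

servo_tool([
  [0,0,0,0,0,8.2,1],
  [0,0,2,0,0,0,1],
  [0,0,2,0,0,0,1],
  [0,0,2,0,0,0,1],
  [0,0,0,0,0,0,1],
])

```text
clock: 34.9
position: [0.4446, -0.321, 0.1497]
ee_rot: [-0.004, 0.999, -0.048, -0.004]
contact_force: [-1.2, 0.1, -4.6]
width: 0.0431
gripper_force: 104.4
```

```bash
python3 - <<'E'
from h import *
go((.449,-.3238,.0794),84.5)
E
```

```text
pos [ 0.4446 -0.321   0.1497] yaw_y -95.5 shift cm [0.53 0.29 7.02] turn [-0.4  0.5 -0. ] f [-1.2  0.1 -4.6] w 0.0431 t 34.9
```

servo_tool([
  [0.5,0.3,0,0,0,0,1],
  [0,0,2,0,0,0,1],
  [0,0,2,0,0,0,1],
  [0,0,1.5,0,0,0,1],
  [0,0,0,0,0,0,1],
])

```text
clock: 35.4
position: [0.4518, -0.3266, 0.0985]
ee_rot: [-0.001, 0.999, -0.048, -0.001]
contact_force: [-0.2, -0.5, -3.7]
width: 0.0431
gripper_force: 104.7
```

```bash
python3 - <<'E'
from h import *
go((.449,-.3238,.0794),84.5)
E
```

```text
pos [ 0.4518 -0.3266  0.0985] yaw_y -95.5 shift cm [-0.3  -0.25  1.91] turn [-0.1  0.1 -0. ] f [-0.2 -0.5 -3.7] w 0.0431 t 35.4
```

servo_tool([
  [-0.28,-0.24,0,0,0,0,1],
  [0,0,0.8,0,0,0,1],
  [0,0,0.6,0,0,0,1],
  [0,0,0.4,0,0,0,1],
  [0,0,0.1,0,0,0,1],
])

```text
clock: 35.9
position: [0.4494, -0.3243, 0.0802]
ee_rot: [-0.0, 0.999, -0.048, -0.0]
contact_force: [0.4, 0.4, -3.7]
width: 0.0431
gripper_force: 104.7
```

servo_tool([
  [0,0,0,0,0,0,1],
  [0,0,0,0,0,0,1],
  [0,0,0,0,0,0,1],
  [0,0,0,0,0,0,1],
  [0,0,0,0,0,0,1],
])

```text
clock: 36.4
position: [0.4497, -0.3246, 0.0808]
ee_rot: [0.0, 0.999, -0.048, 0.0]
contact_force: [0.2, 0.3, -4.3]
width: 0.0426
gripper_force: 104.7
```

servo_tool([
  [0,0,0.1,0,0,0,1],
  [0,0,0.08,0,0,0,1],
  [0,0,0,0,0,0,1],
  [0,0,0,0,0,0,1],
  [0,0,0,0,0,0,1],
])

```text
clock: 36.9
position: [0.4496, -0.3246, 0.0794]
ee_rot: [0.0, 0.999, -0.048, 0.0]
contact_force: [-0.9, 0.6, 3.0]
width: 0.0431
gripper_force: 105.4
```

servo_tool([
  [0,0,0,0,0,0,0.2],
  [0,0,0,0,0,0,-0.4],
  [0,0,0,0,0,0,-1],
  [0,0,0,0,0,0,-1],
  [0,0,0,0,0,0,-1],
])

```text
clock: 37.4
position: [0.4498, -0.3246, 0.0788]
ee_rot: [0.0, 0.999, -0.048, 0.0]
contact_force: [-0.5, 0.0, -0.5]
width: 0.0855
gripper_force: 0.0
```

servo_tool([
  [0,0,-2,0,0,0,-1],
  [0,0,-4,0,0,0,-1],
  [0,0,-4,0,0,0,-1],
  [0,0,-4,0,0,0,-1],
  [0,0,-4,0,0,0,-1],
])

```text
clock: 37.9
position: [0.4495, -0.3243, 0.2605]
ee_rot: [0.0, 0.999, -0.048, 0.0]
contact_force: [0.5, -0.1, 0.3]
width: 0.0854
gripper_force: 0.0
```

servo_tool([
  [0,-4,-2,0,0,0,-1],
  [0,-4,-2,0,0,0,-1],
  [0,-4,-2,0,0,0,-1],
  [0,0,0,0,0,0,-1],
  [0,0,0,0,0,0,-1],
])

```text
clock: 38.4
position: [0.4614, -0.2047, 0.3195]
ee_rot: [0.001, 0.999, -0.047, 0.001]
contact_force: [-0.2, -0.3, 0.8]
width: 0.0855
gripper_force: 0.0
```

```bash
python3 - <<'E'
from h import *
go((.55,-.15,.3),92)
c,im=look("wrist"); cv2.imwrite("pics/w11.png",im[:,:,::-1])
E
```

```text
pos [ 0.4614 -0.2047  0.3195] yaw_y -95.4 shift cm [ 8.3  -6.29  1.95] turn [ 0.1 -0.1 -7.4] f [-0.2 -0.3  0.8] w 0.0855 t 38.4
```

View pics/w11.png

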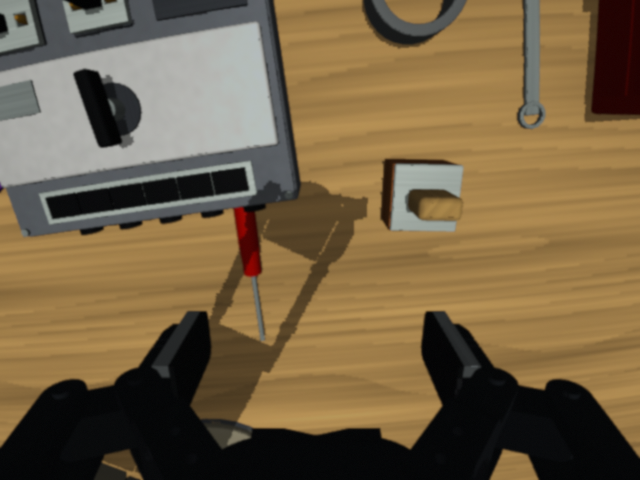

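The roller is parked squarely in its stand (428,200) and the latch is still tight. I'll take one last look over the bays and the strip.

servo_tool([
  [2,-3.9,0.5,0,0,0,-1],
  [2,-3.9,0.5,0,0,0,-1],
  [2,-3.9,0.5,0,0,0,-1],
  [2,-3.9,0.5,0,0,0,-1],
  [2,-3.9,0.5,0,0,0,-1],
])

```text
clock: 38.95
position: [0.5803, -0.0208, 0.292]
ee_rot: [0.0, 0.999, -0.049, -0.001]
contact_force: [0.5, -1.3, -0.1]
width: 0.0851
gripper_force: 0.0
```

servo_tool([
  [0,0,0,0,0,-8,-1],
  [0,0,0,0,0,0,-1],
  [0,0,0,0,0,0,-1],
  [0,0,0,0,0,0,-1],
  [0,0,0,0,0,0,-1],
])

```text
clock: 39.45
position: [0.5792, -0.0218, 0.294]
ee_rot: [0.0, 1.0, 0.02, 0.0]
contact_force: [0.5, 0.1, 0.1]
width: 0.0853
gripper_force: 0.0
```

```bash
python3 - <<'E'
from h import *
c,im=look("wrist"); cv2.imwrite("pics/w12.png",im[:,:,::-1])
for l,z in[("plate_medium_grip",.118),("plate_short_grip",.118),("plate_long_grip",.034)]:
    for d in finder.tip_of(l,"wrist")[:3]: print(l,round(d["p"],2),np.round(d["at"],0),onz(c,d["at"],z).round(4))
T,_=look("top"); print([(d["p"],d["at"]) for d in finder.tip_of("plate_long_grip","top")])
S,_=look("scene"); print([(d["p"],d["at"]) for d in finder.tip_of("plate_long_grip","scene")])
E
```

```text
plate_medium_grip 0.93 [203. 115.] [0.6598 0.0702 0.118 ]
plate_medium_grip 0.42 [326. 113.] [ 0.6647 -0.0275  0.118 ]
plate_short_grip 0.63 [325. 110.] [ 0.667  -0.0269  0.118 ]
plate_short_grip 0.58 [108. 235.] [0.5553 0.161  0.118 ]
[]
[]
```

View pics/w12.png

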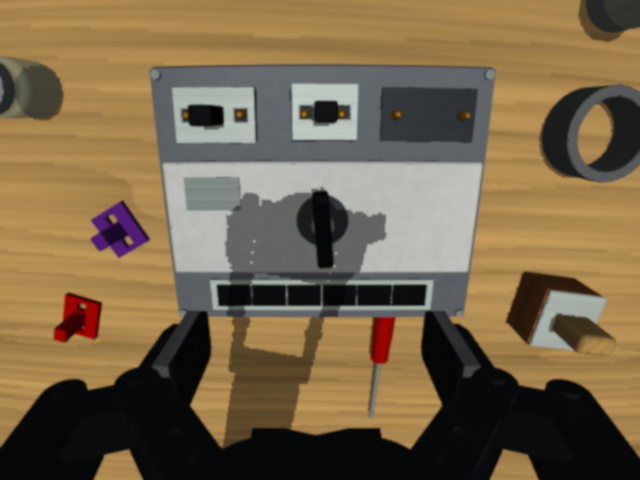

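Both plates sit flush with their studs through the holes, at (213,115) and (325,112). The strip is even, the latch is tight, the roller is parked, and there is no long plate on the bench. Handing in.

```bash
python3 -c "
from rig import manip
print(manip.sign_off())"
```

```text
the job is handed in; nothing more can be done
None
```

The job is handed in: short and medium plates flush on their bays (no long plate was on the bench), T-handle at its stop, strip rolled in, roller parked in its stand; the hand-in returned no verdict.

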